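# Centre-punch a bracket blank in the punching jig

## Task

Slide the loose steel blank that lies on the jig's board fully home, flat against the fence and up to the end stop, so that its scribed cross sits under the punch. Then press the punch's black knob straight down until the spring inside snaps, and let the knob spring back up. Punch nowhere but on the cross, leave the blank home in the jig, and do not disturb the other things on the bench.

Things in the scene. Friction and masses are not known exactly. Their poses are not given: they have to be found in the camera images.
- jig: Punching jig fixed to the bench: plywood board 220 mm (x) by 400 mm (y), 18 mm thick; origin at the centre of its underside, z up. In this frame: steel fence along y, 20 mm high, its face looking to -x at x = +20 mm (y -190 to +135 mm); dark steel end stop, 18 mm high, its face looking to -y at y = +120 mm (x -42 to +20 mm). All heights are over the board.
- home_mark (a point): Fixed point of the jig on the punch axis, level with a blank's top: x -5, y +80, z +28 mm in the jig's frame; the cross is here when the blank is home. Over it a green arm (33 mm wide, underside 45 mm or more over the board) carries the punch; it is held by a column 22 mm thick, 118 mm high, at x +66, y +80 mm behind the fence. The head is locked at a height that varies by 10 mm.
- blank: Loose bracket blank, steel flat bar 50 mm (x) by 160 mm (y) by 10 mm thick, 0.4 to 0.7 kg, lying on the board clear of fence and stop, its top lower than the punch tip; origin at the centre of its underside. Its +y end, with a blue patch and white cross, points roughly to the stop; a drilled hole is at the other end. Home: origin at x -5, y +40, z +18 mm in the jig's frame, axes parallel.
- blank_cross (a point): Centre of the scribed cross on the blank's top face, 40 mm from the +y end, on the centre line.
- punch_tip (a point): Point of the punch's steel pin, on the punch axis; at rest 4 to 14 mm above the level of the blank's top, so the blank slides under it freely. The pin goes down with the knob against a light return spring (1 to 4 N) until it meets the blank.
- knob_top (a point): Centre of the top of the punch's black round palm knob, 38 mm across, 120 mm above the tip at rest. Pressed down, knob and pin go down together until the pin meets the blank (4 to 14 mm); then the knob goes on alone over the pin against the main spring, ever harder, 8 to 10 mm, up to 12 to 18 N; there the spring snaps and the force drops by a third or more. Let go, it springs back up.
- punch_sleeve (a joint): How far the knob has gone down over the pin, m: 0 at rest, about 0.009 where the spring snaps, 0.0113 at the end stop just after it.
- done_blank_a: Finished blank like the other, already punched (dark dot on the cross), lying on the bench to the left of the jig; bystander.
- done_blank_b: Second finished blank, lying on top of the first; bystander.
- tape: Yellow tape measure, 37 by 91 by 66 mm, standing on the bench to the right of the jig; bystander.
- red_pencil: Red flat carpenter's pencil, 13 by 173 by 8 mm, lying on the bench to the left of the jig; bystander.

How it is judged:
By the outcome, as a careful person would: the job done as asked, in the order asked, and still so for the second after the job is handed in, with the robot touching nothing.
It also fails if it takes over 72 s, if anything falls off the work surface, if the arm or the gripper's body presses on something with over 40 N, if the wrist force passes 120 N, or if a joint passes its speed limit or range.

## Robot

A 7-joint arm with a two-finger parallel gripper is mounted at the origin on a cart in front of the work surface, level with it; the furniture and walls round the work are solid. World frame = base frame: x ahead of the robot, y to its left, z up, the work surface at z = 0. Lengths are in m, angles in rad, forces in N, time in s.
With the tool pointing down it reaches from about 0.35 to 0.9 m from the base axis. Payload 8.1 kg.
Tool frame: the origin (TCP) lies on the front face of the gripper's body, between the roots of the fingers; the fingertips stand 66 mm ahead of it and the grasp point (between the pads) lies 47 mm ahead of it (arm.finger_overhang is the distance from the TCP to the fingertips, in m); z points along the fingers, y is the line along which they close (so a half turn about z gives the same grasp; the last joint's range is limited). The gripper opens to 92 mm and grips with 3 to 60 N. Pads are 19 mm wide; open, the fingers measure 130 mm over their backs; the gripper's body (75 mm by 190 mm) begins 47 mm behind the grasp point.
Start: joints at [-1.348, 0.434, 0.025, 1.573, -0.012, 1.134, -0.075], TCP at [0.2, 0.592, 0.292] pointing down, gripper open.
Joint ranges: [-2.62, 2.62], [-0.44, 2.09], [-1.27, 1.32], [0.08, 2.57], [-1.32, 4.46], [0.12, 2], [-2.74, 2.74]. Speed limits (rad/s): [2.22, 2.22, 3.01, 3.01, 3.14, 3.14, 3.14].

## Interface

Orientations are given as a rotation vector (axis times angle).
In Python, from cell import readout, cams, workorder, spotter, arm gives the robot as it stands.
- The arm moves only by the shell command python3 -m creep [FORCE], which reads ROWS from standard input. ROWS is a JSON list of rows, 1 to 10 of them, each an object with the fields dx, dy, dz (the shift in shares of the most that a row can go, 1 being 50 mm), rz (a turn about the tool's z in normalised numbers (1 is 2 pi rad)), finger_gap (the opening from 0.0 (shut) to 1.0 (fully open)); a field left out counts as zero (the opening has to be given); each row shifts and turns the commanded pose from where the row before left it, along the tool's axes as they then stand; what a row does not reach is not made up. A row lasts 1/10 s, in which the tool goes at most 0.05 m and 0.15 rad, less where a joint would pass 70% of its speed; a pose out of reach is approached as far as the arm can. The fingers move at their own pace and stop on an object; FORCE is the grip in N (left out, the last holds). Time passes only in rows, so rows that do not move let the fingers close. It prints the time, the measured TCP pose, the force, the opening and the grip force at its end. Shift and turn numbers lie between -1 and 1, and a call with a number outside is refused. Input that does not fit is refused with a message, and nothing moves.
- readout.observe(): the state, without advancing time (a new reading comes with each control period).
- cams.get_image(name): name is "scene" or "top" or "wrist"; returns a dict with "image" (384x512x3 uint8, blue, green, red), "fx", "fy", "cx", "cy" (pixels), "cam_to_world" (4x4, takes a point from camera to world coordinates); the wrist camera has in their place "mount" (4x4, takes a point from camera to tool coordinates, whose origin is the TCP and whose axes are the flange's). Camera axes: x right, y down, z forward; pixel columns grow to the right and rows downward; lengths in m; the calibration is good to about 2 mm. The wrist camera is an equidistant fisheye: a pixel r from the principal point sees the ray r / f radians off the axis. A picture is of the moment at which its call begins: read the wrist's pose just before it. There is no depth.
- workorder.sign_off(): hands the job in; it is judged then, once.
Trained networks look in a picture, given as the dict that the camera call returned (one of the last four; its "shot" number tells which), for a name from the list of things; names that differ only in an ending like _2 or _b are one class to them, and where a whole thing is asked for, a point or a joint stands for the part that bears it (a point fixed in the world has none). Each returns a list of dicts, best first, with "score" (0 to 1); they miss things now and then, are a little off and sometimes report something else, mostly with a low value. They report only what shows in the picture. A call takes as long as a camera call.
- spotter.boxes_of(picture, name): "centre" ([x, y, z] in m, in the coordinates of the camera as it stood for that picture, good to about 4 mm: the middle of the surface that is visible of it).
The state is a dict: "clock": time; "joints": joint angles; "dq": joint speeds; "joint_efforts": joint torques, N m; "position": TCP position; "ee_rot": TCP orientation; "force": force on the tool from outside, world axes, zero at the start; "ft_torque": the same for the moment, N m; "width": opening from 0.0 (shut) to 1.0 (fully open); "gripper_force": force on a finger pad.
Only numpy, scipy, OpenCV 4.12 (cv2) and the standard library are available. Lean on these libraries where they do the work, as an engineer would, in place of code of your own. Each camera call takes 0.05 s, during which the arm holds its last target. There are 200 camera calls.

## Working session

There is one attempt and no reset: what is moved stays moved. The work goes in short steps, Python scripts to look and compute and a shell command to move; the robot and the scene stay as the last step left them, time stands still between calls to the robot, and variables do not carry over. Pictures are saved under pics/ and viewed, at most 11 in all, crops included, and the job is handed in when it is done.

```bash
ls; mkdir -p pics
cat > h.py <<'E'
import numpy as np, cv2
from cell import readout, cams, workorder, spotter, arm
from scipy.spatial.transform import Rotation as R
def shot(n,f=None):
    o=readout.observe(); p=cams.get_image(n)
    if n=="wrist":
        T=np.eye(4);T[:3,:3]=R.from_rotvec(o["ee_rot"]).as_matrix();T[:3,3]=o["position"];M=T@np.array(p["mount"])
    else: M=np.array(p["cam_to_world"])
    p["M"]=M; p["fish"]=n=="wrist"
    if f: cv2.imwrite("pics/"+f+".png",p["image"])
    return p
def find(p,name):
    r=spotter.boxes_of(p,name)
    return [(round(d["score"],2),np.round((p["M"]@np.append(d["centre"],1))[:3],4)) for d in r[:3]]
def pix2plane(p,u,v,z):
    a=np.array([(u-p["cx"])/p["fx"],(v-p["cy"])/p["fy"]])
    if p["fish"]:
        t=np.linalg.norm(a); d=np.array([*(a/t*np.sin(t)),np.cos(t)])
    else: d=np.array([*a,1.])
    d=p["M"][:3,:3]@d; o=p["M"][:3,3]
    return o+d*(z-o[2])/d[2]
def w2pix(p,X):
    c=np.linalg.inv(p["M"])@np.append(X,1);c=c[:3]
    if p["fish"]:
        r=np.hypot(c[0],c[1]);t=np.arctan2(r,c[2]);a=c[:2]/r*t
    else:a=c[:2]/c[2]
    return np.array([a[0]*p["fx"]+p["cx"],a[1]*p["fy"]+p["cy"]])
E
python3 - <<'E'
from h import *
o=readout.observe(); print(o)
for n in ("scene","top"):
    p=shot(n,n)
    print(n,p["fx"],np.round(p["M"],3).tolist())
    for t in ["jig","blank","blank_cross","punch_tip","knob_top","tape","red_pencil","done_blank_a"]: print(t,find(p,t))
a=cv2.imread("pics/scene.png");b=cv2.imread("pics/top.png")
E
```

```text
pics
{'clock': 0.0, 'joints': array([-1.34759251,  0.43519117,  0.02497129,  1.57413073, -0.01160689,
        1.13402989, -0.07509431]), 'dq': array([-5.48472719e-05,  3.85475799e-04,  4.29540473e-04,  2.73039939e-03,
       -5.60714810e-04,  8.39614125e-04,  3.85749105e-05]), 'joint_efforts': array([-1.17816533e-03, -6.67853451e+01,  9.84041020e-01, -3.14449561e+01,
       -6.07503718e-02,  4.31913813e-02,  1.84546111e-04]), 'position': array([0.19994931, 0.59169229, 0.29145164]), 'ee_rot': array([-5.09592717e-01, -3.09985998e+00,  2.52773079e-03]), 'force': array([-0.1647661 , -0.29872396,  0.28714619]), 'ft_torque': array([ 0.0587408 , -0.0165701 ,  0.07242795]), 'gripper_force': 0.0, 'width': 0.9988795261167002}
scene 422.35235100820336 [[-0.986, 0.128, -0.109, 0.679], [0.168, 0.674, -0.719, 1.055], [-0.019, -0.727, -0.686, 1.134], [0.0, 0.0, 0.0, 1.0]]
jig [(0.93, array([0.5063, 0.0593, 0.0214]))]
blank [(0.89, array([ 0.4399, -0.1033,  0.0285]))]
blank_cross [(0.66, array([ 0.4385, -0.108 ,  0.0302])), (0.33, array([0.6181, 0.49  , 0.0067]))]
punch_tip [(0.55, array([0.494 , 0.0636, 0.1557]))]
knob_top []
tape [(0.6, array([ 0.4598, -0.4282,  0.0407])), (0.55, array([0.398 , 0.388 , 0.0079]))]
red_pencil [(0.77, array([0.397 , 0.386 , 0.0065]))]
done_blank_a [(0.9, array([0.6272, 0.4304, 0.0201]))]
top 486.7362077969093 [[-0.09, -0.828, 0.554, -0.466], [-0.996, 0.077, -0.047, 0.047], [-0.004, -0.556, -0.831, 1.616], [0.0, 0.0, 0.0, 1.0]]
jig [(0.83, array([ 0.4954, -0.0135,  0.0149])), (0.72, array([ 0.4443, -0.1003,  0.0258]))]
blank [(0.77, array([ 0.4435, -0.099 ,  0.0263]))]
blank_cross [(0.61, array([ 0.4387, -0.1006,  0.0275]))]
punch_tip [(0.73, array([0.3803, 0.4116, 0.0059])), (0.61, array([0.4869, 0.0579, 0.1561]))]
knob_top []
tape [(0.7, array([ 0.4434, -0.4313,  0.0537]))]
red_pencil []
done_blank_a []
```

View pics/scene.png

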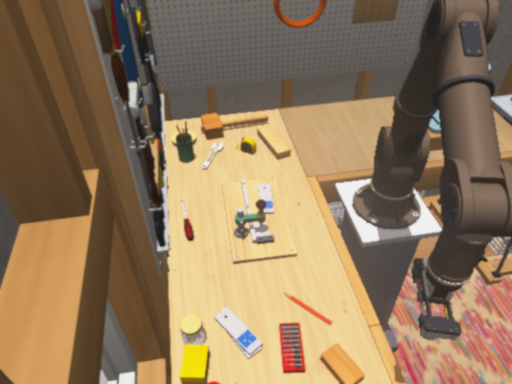

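View pics/top.png

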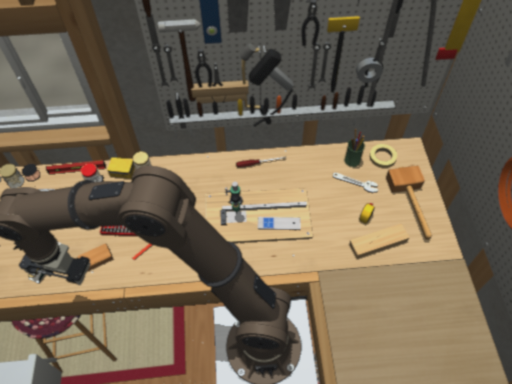

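The scene view shows the jig board at about (222–295, 180–262), with the blank at (265,195), the knob at (261,205) and the green arm at (248,216). The other items are well clear of it. I'll move over the jig for a close wrist view.

Careful with the scale: shifts go in shares of 50 mm and turns go in shares of 2 pi rad. That gives: -0.038 m is -0.76, -0.025 m is -0.5.

```bash
echo '[{"dx":-0.5,"dy":-0.76,"dz":-0.16,"finger_gap":1},{"dx":-0.5,"dy":-0.76,"dz":-0.16,"finger_gap":1},{"dx":-0.5,"dy":-0.76,"dz":-0.16,"finger_gap":1},{"dx":-0.5,"dy":-0.76,"dz":-0.16,"finger_gap":1},{"dx":-0.5,"dy":-0.76,"dz":-0.16,"finger_gap":1},{"dx":-0.5,"dy":-0.76,"dz":-0.16,"finger_gap":1},{"dx":-0.5,"dy":-0.76,"dz":-0.16,"finger_gap":1},{"dx":-0.5,"dy":-0.76,"dz":-0.16,"finger_gap":1},{"dx":-0.5,"dy":-0.76,"finger_gap":1},{"dx":-0.5,"dy":-0.76,"finger_gap":1}]' | python3 -m creep
echo '[{"dx":-0.5,"dy":-0.76,"finger_gap":0},{"dx":-0.5,"dy":-0.76,"finger_gap":0},{"dx":-0.5,"dy":-0.76,"finger_gap":0},{"dx":-0.5,"dy":-0.76,"finger_gap":0},{"dx":-0.5,"dy":-0.76,"finger_gap":0},{"finger_gap":0},{"finger_gap":0}]' | python3 -m creep
cat > look.py <<'E'
from h import *
import sys
p=shot("wrist",sys.argv[1])
print(p["fx"],p["cx"],p["cy"],np.round(p["mount"],3).tolist())
for t in ["jig","blank","blank_cross","punch_tip","knob_top"]: print(t,find(p,t),)
E
python3 look.py w1
```

```text
clock: 1.9
position: [0.3155, 0.1503, 0.3567]
ee_rot: [0.509, 3.099, 0.002]
force: [1.6, 0.6, 0.2]
width: 0.999
gripper_force: 0.0
clock: 2.6
position: [0.3728, -0.0685, 0.3563]
ee_rot: [0.514, 3.099, 0.001]
force: [-0.5, -0.3, -0.4]
width: 0.438
gripper_force: 0.0
297.3186396354542 254.5792193369621 190.23778675112163 [[-0.001, -0.96, -0.281, 0.076], [1.0, -0.001, -0.001, -0.0], [0.0, -0.281, 0.96, -0.093], [0.0, 0.0, 0.0, 1.0]]
jig [(0.86, array([0.4569, 0.0211, 0.0203]))]
blank [(0.88, array([ 0.4438, -0.0926,  0.0302]))]
blank_cross [(0.79, array([ 0.4423, -0.0938,  0.0302]))]
punch_tip []
knob_top [(0.43, array([0.4855, 0.0534, 0.126 ]))]
```

View pics/w1.png

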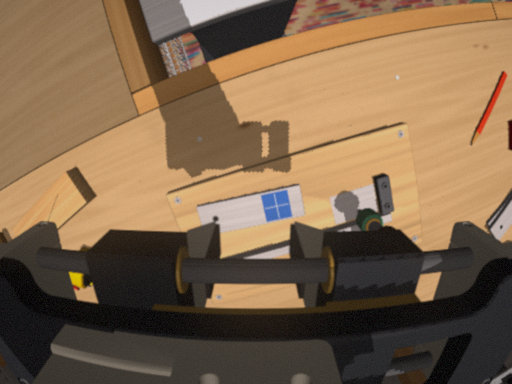

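The wrist view shows the blank with its cross near (276,206) and its corners near (197,208), (299,184) and (304,213). The board's near corners are at about (168,190) and (408,124), and the knob is at (369,220). I'll zoom in to get accurate pixels.

```bash
python3 -c "
import cv2
a=cv2.imread('pics/w1.png')[115:305,160:426];cv2.imwrite('pics/w1z.png',cv2.resize(a,None,fx=3,fy=3,interpolation=cv2.INTER_CUBIC))"
```

```text
(no output)
```

View pics/w1z.png

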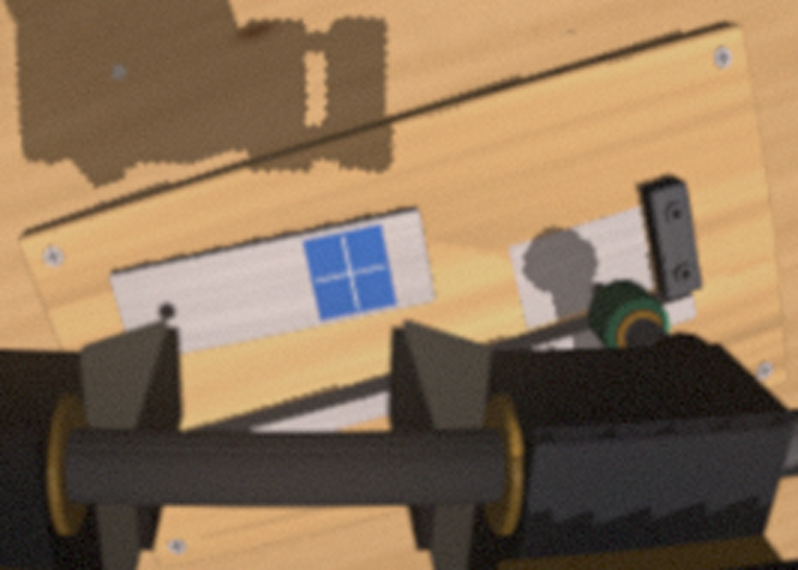

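Run:
```python
from h import *
p=shot("wrist")
g=lambda u,v,z:pix2plane(p,160+(u-1)/3,115+(v-1)/3,z)
A,B,C,D=[g(*q,.0185) for q in [(53,256),(723,57),(765,370),(177,546)]]
c=(A+B+C+D)/4; 
print("screws",A,B,C,D,"c",c)
yaw=lambda a,b:np.degrees(np.arctan2(*(b-a)[1::-1][::-1]))
for a,b in [(A,B),(D,C),(A,D),(B,C)]: print(yaw(a,b),np.linalg.norm(b-a))
P,Q=g(22,237,.018),g(736,24,.018);print("board",P,Q,yaw(P,Q),np.linalg.norm(Q-P))
k=[g(*q,.028) for q in [(111,272),(418,208),(435,299),(350,272),(167,311)]]
print("blank",k, yaw(k[0],k[1]),np.linalg.norm(k[1]-k[0]),yaw(k[1],k[2]),yaw(k[4],k[3]))
th=np.radians(yaw(A,B)*.5+yaw(D,C)*.5-90);Rz=np.array([[np.cos(th),-np.sin(th)],[np.sin(th),np.cos(th)]])
print("jig yaw",np.degrees(th),"blank in jig",[Rz.T@(q[:2]-c[:2]) for q in k],"stop face",[Rz.T@(g(*q,.036)[:2]-c[:2]) for q in [(640,185),(661,300)]])
print("home",c[:2]+Rz@[-.005,.08],"board centre2",(P+Q)[:2]/2+Rz@[.11,0])
o=readout.observe();Rt=R.from_rotvec(o["ee_rot"]).as_matrix();print(Rt,o["position"])
```

```text
screws [ 0.39656728 -0.20299577  0.0185    ] [0.40560364 0.16333012 0.0185    ] [0.59559004 0.15886789 0.0185    ] [ 0.58691002 -0.20747872  0.0185    ] c [ 0.49616775 -0.02206912  0.0185    ]
1.4130600229917611 0.3664373258059252
1.3572813497976814 0.3664494236328573
91.34918070350584 0.19039552132240578
91.34546570777536 0.19003878890182715
board [ 0.38174978 -0.21518088  0.018     ] [0.39083781 0.17566703 0.018     ] 1.3320056165155496 0.3909535454833325
blank [array([ 0.41193975, -0.17382391,  0.028     ]), array([ 0.42927964, -0.01744838,  0.028     ]), array([ 0.4783206 , -0.02238798,  0.028     ]), array([ 0.45025144, -0.05933905,  0.028     ]), array([ 0.44070685, -0.1541062 ,  0.028     ])] 6.3274626132231155 0.15733397555084908 95.75166233382879 5.751220721919147
jig yaw -88.61482931360528 blank in jig [array([ 0.14967437, -0.08787182]), array([-0.00623631, -0.06675686]), array([-0.00011266, -0.01784964]), array([ 0.03614908, -0.04680383]), array([ 0.13065782, -0.05863648])] stop face [array([-0.11750133, -0.04177141]), array([-0.11506538,  0.02357588])]
home [ 0.5760235  -0.01513671] board centre2 [ 0.38895287 -0.12972478]
[[-9.47877958e-01  3.18633594e-01 -9.21825550e-05]
 [ 3.18633588e-01  9.47877962e-01  7.25438345e-05]
 [ 1.10492715e-04  3.93902434e-05 -9.99999993e-01]] [ 0.37277472 -0.06724828  0.35618454]
```

In the tool's units: 0.045 m is 0.9, -0.03 m is -0.6, -0.15 rad is -0.0239.

```bash
echo '[{"rz":-0.0239,"finger_gap":1},{"rz":-0.0239,"finger_gap":1},{"dx":-0.28,"dy":-0.6,"finger_gap":1},{"dz":0.9,"finger_gap":1},{"dz":0.9,"finger_gap":1},{"dz":0.9,"finger_gap":1},{"dz":0.9,"finger_gap":1},{"dz":0.9,"finger_gap":1},{"finger_gap":1},{"finger_gap":1}]' | python3 -m creep
cat > st.py <<'E'
from h import *
o=readout.observe();Rt=R.from_rotvec(o["ee_rot"]).as_matrix()
th=np.radians(-1.37);c=np.array([.4962,-.0221]);J=np.array([[np.cos(th),-np.sin(th)],[np.sin(th),np.cos(th)]])
print(o["clock"],"jig xy",np.round(J.T@(o["position"][:2]-c),4),"z",round(o["position"][2],4),"tool y vs jig y deg",round(np.degrees(np.arctan2(Rt[1,1],Rt[0,1]))-88.63,2),"tilt",np.round(Rt[:2,2],4),"F",np.round(J.T@o["force"][:2],1),round(o["force"][2],1),o["width"])
E
python3 st.py
```

```text
clock: 3.95
position: [0.3858, -0.0985, 0.1316]
ee_rot: [-0.042, -3.139, 0.001]
force: [0.6, -1.2, 0.5]
width: 0.954
gripper_force: 0.0
3.95 jig xy [-0.1086 -0.0791] z 0.1316 tool y vs jig y deg -0.15 tilt [-0.0023 -0.0003] F [ 0.6 -1.2] 0.5 0.9543075887730091
```

In the tool's units: 0.022 m is 0.44, -0.01 m is -0.2.

```bash
echo '[{"dz":0.44,"finger_gap":1},{"dz":0.42,"finger_gap":1},{"finger_gap":1},{"dx":-0.2,"finger_gap":1},{"dx":-0.2,"finger_gap":1},{"dx":-0.16,"finger_gap":1},{"dx":-0.16,"finger_gap":1},{"dx":-0.16,"finger_gap":1},{"dx":-0.16,"finger_gap":1},{"finger_gap":1}]' | python3 -m creep; python3 st.py
echo '[{"dx":-0.08,"finger_gap":1},{"dx":-0.08,"finger_gap":1},{"dx":-0.08,"finger_gap":1},{"finger_gap":1}]' | python3 -m creep; python3 st.py
```

```text
clock: 4.95
position: [0.439, -0.0993, 0.0887]
ee_rot: [0.039, 3.141, 0.0]
force: [-1.0, 0.7, -0.7]
width: 1.0
gripper_force: 0.5
4.95 jig xy [-0.0554 -0.0786] z 0.0887 tool y vs jig y deg -0.06 tilt [0.0001 0.0001] F [-1.   0.7] -0.7 1.0002597352108842
clock: 5.35
position: [0.4497, -0.0997, 0.0884]
ee_rot: [-0.04, -3.14, -0.001]
force: [-5.4, 0.6, 2.3]
width: 0.998
gripper_force: 2.2
5.35 jig xy [-0.0446 -0.0787] z 0.0884 tool y vs jig y deg -0.1 tilt [-0.0012  0.0005] F [-5.5  0.4] 2.3 0.9984548762545338
```

In the tool's units: -0.002 m is -0.04.

```bash
echo '[{"dx":-0.04,"finger_gap":1},{"finger_gap":1}]' | python3 -m creep; python3 st.py; echo '[{"dx":-0.04,"finger_gap":1},{"finger_gap":1}]' | python3 -m creep; python3 st.py;echo '[{"dx":-0.04,"finger_gap":1},{"finger_gap":1}]' | python3 -m creep; python3 st.py; python3 look.py w2
```

```text
clock: 5.55
position: [0.4513, -0.0998, 0.0884]
ee_rot: [-0.041, -3.14, -0.001]
force: [-5.8, 0.7, 3.8]
width: 1.001
gripper_force: 3.0
5.55 jig xy [-0.0431 -0.0787] z 0.0884 tool y vs jig y deg -0.11 tilt [-0.0017  0.0007] F [-5.8  0.6] 3.8 1.0014545949062637
clock: 5.75
position: [0.4532, -0.0998, 0.0883]
ee_rot: [-0.041, -3.14, -0.001]
force: [-6.4, 1.6, 3.4]
width: 1.001
gripper_force: 3.1
5.75 jig xy [-0.0411 -0.0787] z 0.0883 tool y vs jig y deg -0.11 tilt [-0.0018  0.0007] F [-6.4  1.5] 3.4 1.001007022900293
clock: 5.95
position: [0.4541, -0.0998, 0.0882]
ee_rot: [-0.041, -3.138, -0.002]
force: [-9.5, 1.6, 7.6]
width: 1.003
gripper_force: 4.8
5.95 jig xy [-0.0403 -0.0787] z 0.0882 tool y vs jig y deg -0.13 tilt [-0.0038  0.0013] F [-9.5  1.4] 7.6 1.0026327157782065
297.3186396354542 254.5792193369621 190.23778675112163 [[-0.001, -0.96, -0.281, 0.076], [1.0, -0.001, -0.001, -0.0], [0.0, -0.281, 0.96, -0.093], [0.0, 0.0, 0.0, 1.0]]
jig [(0.65, array([ 0.4221, -0.0825,  0.0189]))]
blank [(0.63, array([ 0.4906, -0.1058,  0.0271]))]
blank_cross [(0.57, array([ 0.4909, -0.1099,  0.0299]))]
punch_tip []
knob_top []
```

View pics/w2.png

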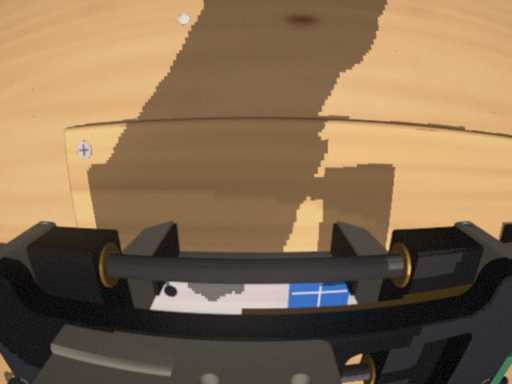

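The view shows the blank held against both fingers, with the hole at (171,291) and the cross at (320,292), parallel to the board edge. One more nudge, then I'll retreat and go to the -y end.

In the tool's units: -0.003 m is -0.06.

```bash
echo '[{"dx":-0.06,"finger_gap":1},{"finger_gap":1}]' | python3 -m creep; python3 st.py; echo '[{"dx":0.12,"finger_gap":1},{"dx":0.3,"finger_gap":1},{"dz":-0.6,"finger_gap":0},{"dz":-0.6,"finger_gap":0},{"dy":-0.6,"dz":-0.6,"finger_gap":0},{"dy":-0.6,"finger_gap":0},{"dy":-0.6,"finger_gap":0},{"finger_gap":0}]' | python3 -m creep; python3 st.py; python3 -c "
from h import *
print(readout.observe()['joints'])"; python3 look.py w3
```

```text
clock: 6.45
position: [0.4545, -0.0998, 0.0877]
ee_rot: [-0.042, -3.133, -0.004]
force: [-17.2, -0.1, 14.6]
width: 0.998
gripper_force: 8.8
6.45 jig xy [-0.0398 -0.0787] z 0.0877 tool y vs jig y deg -0.18 tilt [-0.0083  0.0025] F [-17.1  -0.5] 14.6 0.9975347287934172
clock: 7.25
position: [0.4365, -0.1939, 0.1797]
ee_rot: [0.048, 3.137, -0.005]
force: [-0.0, -0.6, -0.1]
width: 0.526
gripper_force: 0.0
7.25 jig xy [-0.0556 -0.1731] z 0.1797 tool y vs jig y deg -0.37 tilt [ 0.0042 -0.0034] F [-0.  -0.6] -0.1 0.5263818856862045
[-0.27756551  0.40550261  0.77022476  2.10558568 -0.402385    0.77315667
  2.28507452]
297.3186396354542 254.5792193369621 190.23778675112163 [[-0.001, -0.96, -0.281, 0.076], [1.0, -0.001, -0.001, -0.0], [0.0, -0.281, 0.96, -0.093], [0.0, 0.0, 0.0, 1.0]]
jig [(0.95, array([ 0.4327, -0.1076,  0.022 ]))]
blank [(0.9, array([ 0.4676, -0.118 ,  0.0281]))]
blank_cross [(0.63, array([ 0.4678, -0.1207,  0.029 ]))]
punch_tip []
knob_top []
```

View pics/w3.png

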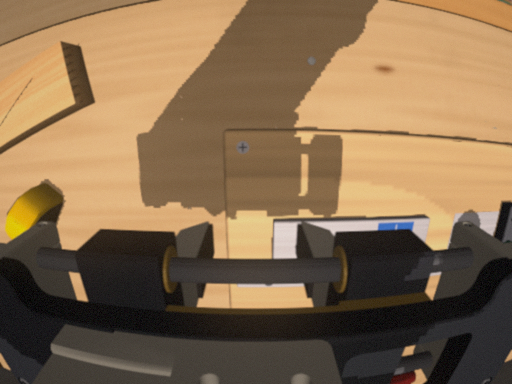

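The view shows the blank's near corner at (273,219), its long edge running to (428,216) parallel to the board edge, and the tape far off at (35,207).

```bash
python3 - <<'E'
from h import *
p=shot("wrist")
th=np.radians(-1.37);c=np.array([.4962,-.0221]);J=np.array([[np.cos(th),-np.sin(th)],[np.sin(th),np.cos(th)]])
for q,z in [((273.5,218.5),.028),((428,216),.028),((225,130),.018),((242.5,147),.0185),((275,284),.028)]: print(q,np.round(J.T@(pix2plane(p,*q,z)[:2]-c),4))
E
echo '[{"rz":0.0239,"finger_gap":0},{"rz":0.0239,"finger_gap":0},{"rz":0.0239,"finger_gap":0},{"rz":0.0239,"finger_gap":0},{"rz":0.0239,"finger_gap":0},{"rz":0.0239,"finger_gap":0},{"rz":0.0239,"finger_gap":0},{"rz":0.0239,"finger_gap":0},{"rz":0.0239,"finger_gap":0},{"rz":0.0239,"finger_gap":0}]' | python3 -m creep
echo '[{"rz":0.0111,"finger_gap":0},{"finger_gap":0},{"finger_gap":0}]' | python3 -m creep; python3 st.py
```

```text
(273.5, 218.5) [-0.0352 -0.1517]
(428, 216) [-0.0341  0.0044]
(225, 130) [-0.1117 -0.1935]
(242.5, 147) [-0.0969 -0.1786]
(275, 284) [ 0.0343 -0.1485]
clock: 8.6
position: [0.436, -0.1888, 0.1782]
ee_rot: [-2.176, -2.265, -0.0]
force: [0.2, 0.4, -1.0]
width: 0.006
gripper_force: 0.0
clock: 8.9
position: [0.4358, -0.1891, 0.1781]
ee_rot: [-2.245, -2.197, 0.0]
force: [1.1, -0.1, -0.4]
width: 0.009
gripper_force: 0.0
8.9 jig xy [-0.0563 -0.1684] z 0.1781 tool y vs jig y deg -89.88 tilt [-0.0003 -0.    ] F [ 1.1 -0. ] -0.4 0.008881585214626994
```

In the tool's units: 0.03 m is 0.6, 0.029 m is 0.58.

```bash
echo '[{"dx":-0.36,"dy":0.5,"finger_gap":0},{"dy":0.48,"finger_gap":0},{"dz":0.6,"finger_gap":0},{"dz":0.6,"finger_gap":0},{"dz":0.58,"finger_gap":0},{"finger_gap":0}]' | python3 -m creep; python3 st.py
echo '[{"dx":0.2,"finger_gap":0},{"dx":0.2,"finger_gap":0},{"dx":0.2,"finger_gap":0},{"dx":0.2,"finger_gap":0},{"dx":0.2,"finger_gap":0},{"dx":0.2,"finger_gap":0},{"dx":0.2,"finger_gap":0},{"dx":0.2,"finger_gap":0},{"finger_gap":0}]' | python3 -m creep; python3 st.py
```

```text
clock: 9.5
position: [0.4828, -0.2076, 0.0867]
ee_rot: [-2.244, -2.192, 0.002]
force: [-0.2, -0.0, -0.3]
width: 0.005
gripper_force: 0.0
9.5 jig xy [-0.0089 -0.1858] z 0.0867 tool y vs jig y deg -89.95 tilt [-0.0043  0.0022] F [-0.2 -0. ] -0.3 0.0045891460469423455
clock: 10.4
position: [0.487, -0.1273, 0.0899]
ee_rot: [2.246, 2.195, 0.002]
force: [0.6, -0.4, -0.7]
width: 0.001
gripper_force: 0.0
10.4 jig xy [-0.0067 -0.1054] z 0.0899 tool y vs jig y deg -89.94 tilt [0.0014 0.0003] F [ 0.6 -0.3] -0.7 0.0011871816308243754
```

In the tool's units: 0.008 m is 0.16, 0.002 m is 0.04.

```bash
echo '[{"dx":0.16,"dz":0.04,"finger_gap":0},{"dx":0.16,"finger_gap":0},{"dx":0.16,"finger_gap":0},{"dx":0.16,"finger_gap":0},{"dx":0.16,"finger_gap":0},{"dx":0.08,"finger_gap":0},{"finger_gap":0}]' | python3 -m creep; python3 st.py
python3 look.py w4
```

```text
clock: 11.1
position: [0.488, -0.085, 0.0879]
ee_rot: [2.247, 2.192, 0.001]
force: [1.0, -2.7, 2.4]
width: 0.005
gripper_force: 1.9
11.1 jig xy [-0.0067 -0.0631] z 0.0879 tool y vs jig y deg -90.05 tilt [ 0.0019 -0.0011] F [ 1.1 -2.6] 2.4 0.004636280476229115
297.3186396354542 254.5792193369621 190.23778675112163 [[-0.001, -0.96, -0.281, 0.075], [1.0, -0.001, 0.0, -0.0], [-0.001, -0.281, 0.96, -0.093], [0.0, 0.0, 0.0, 1.0]]
jig [(0.77, array([ 0.5203, -0.0159,  0.0186]))]
blank [(0.72, array([ 0.4894, -0.0124,  0.0308]))]
blank_cross [(0.69, array([ 0.4902, -0.0147,  0.0291]))]
punch_tip []
knob_top []
```

View pics/w4.png

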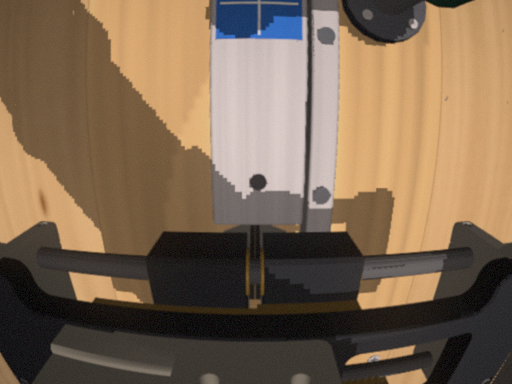

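The view shows the blank lying along the fence, with its edge at column ~305 and the fence at 310–338. The fingers are on its end and the cross is at (259,3). I'll push on to the stop.

In the tool's units: 0.006 m is 0.12, 0.003 m is 0.06.

```bash
echo '[{"dx":0.12,"finger_gap":0},{"dx":0.06,"finger_gap":0},{"dx":0.04,"finger_gap":0},{"finger_gap":0}]' | python3 -m creep; python3 st.py
echo '[{"dx":0.04,"finger_gap":0},{"finger_gap":0}]' | python3 -m creep; python3 st.py;echo '[{"dx":0.04,"finger_gap":0},{"finger_gap":0}]' | python3 -m creep; python3 st.py;echo '[{"dx":0.04,"finger_gap":0},{"finger_gap":0}]' | python3 -m creep; python3 st.py
```

```text
clock: 11.8
position: [0.4875, -0.0743, 0.0873]
ee_rot: [2.249, 2.192, -0.001]
force: [-0.3, -4.7, 2.8]
width: 0.004
gripper_force: 2.8
11.8 jig xy [-0.0075 -0.0524] z 0.0873 tool y vs jig y deg -90.1 tilt [ 0.     -0.0009] F [-0.2 -4.7] 2.8 0.00448710454493132
clock: 12.0
position: [0.4875, -0.074, 0.0874]
ee_rot: [2.249, 2.189, -0.004]
force: [0.5, -11.1, 0.7]
width: 0.005
gripper_force: 5.7
12.0 jig xy [-0.0075 -0.0521] z 0.0874 tool y vs jig y deg -90.16 tilt [ 0.0005 -0.0039] F [  0.8 -11.1] 0.7 0.005219383937304767
clock: 12.2
position: [0.4877, -0.0736, 0.0876]
ee_rot: [2.248, 2.186, -0.006]
force: [1.4, -16.4, -2.6]
width: 0.004
gripper_force: 8.6
12.2 jig xy [-0.0073 -0.0517] z 0.0876 tool y vs jig y deg -90.25 tilt [ 0.0015 -0.0069] F [  1.8 -16.4] -2.6 0.004418617540578684
clock: 12.4
position: [0.4879, -0.0732, 0.0878]
ee_rot: [2.248, 2.183, -0.008]
force: [1.3, -23.3, -3.2]
width: 0.004
gripper_force: 11.4
12.4 jig xy [-0.0071 -0.0513] z 0.0878 tool y vs jig y deg -90.32 tilt [ 0.0023 -0.0097] F [  1.9 -23.3] -3.2 0.004086261066392955
```

The stop is reached: the force climbed to 23 N with no further travel. I'll back off and give a side nudge against the fence.

In the tool's units: 0.04 m is 0.8, 0.02 m is 0.4.

```bash
echo '[{"dx":-0.2,"finger_gap":0},{"dx":-0.2,"finger_gap":0},{"dz":-0.6,"finger_gap":0},{"dy":-0.6,"dz":-0.6,"finger_gap":0},{"dx":0.52,"dy":-0.64,"finger_gap":0},{"dx":0.8,"finger_gap":0},{"dz":0.4,"finger_gap":0},{"dz":0.4,"finger_gap":0},{"dz":0.4,"finger_gap":0},{"finger_gap":0}]' | python3 -m creep; python3 st.py;  python3 look.py w5
```

```text
clock: 13.4
position: [0.4256, -0.0195, 0.0857]
ee_rot: [-2.245, -2.192, 0.003]
force: [-0.7, -0.6, 0.1]
width: 0.007
gripper_force: 0.0
13.4 jig xy [-0.0707  0.001 ] z 0.0857 tool y vs jig y deg -90.02 tilt [-0.0039  0.0015] F [-0.7 -0.6] 0.1 0.006981245368582626
297.3186396354542 254.5792193369621 190.23778675112163 [[-0.001, -0.96, -0.281, 0.075], [1.0, -0.001, 0.0, -0.0], [-0.001, -0.281, 0.96, -0.093], [0.0, 0.0, 0.0, 1.0]]
jig [(0.79, array([0.4637, 0.0549, 0.0195])), (0.32, array([0.4815, 0.0533, 0.1203]))]
blank [(0.72, array([0.4878, 0.0319, 0.0295]))]
blank_cross [(0.77, array([0.4876, 0.0311, 0.0267]))]
punch_tip [(0.9, array([0.4856, 0.0544, 0.1176]))]
knob_top [(0.94, array([0.486 , 0.0552, 0.1183])), (0.25, array([0.4845, 0.0551, 0.121 ]))]
```

View pics/w5.png

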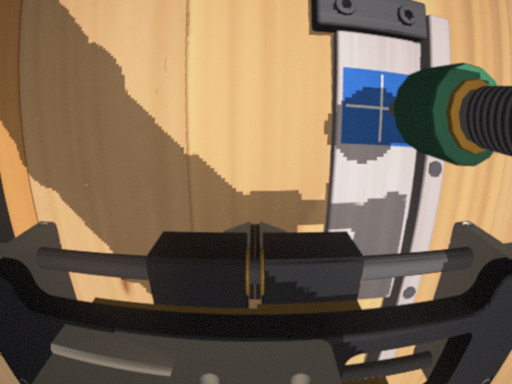

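The view shows the blank's end at the stop (row ~31), the cross at (381,107), and the punch head at (450,113) to its right because of parallax. Next is the side nudge.

```bash
python3 - <<'E'
from h import *
p=shot("wrist")
th=np.radians(-1.37);c=np.array([.4962,-.0221]);J=np.array([[np.cos(th),-np.sin(th)],[np.sin(th),np.cos(th)]])
for q,z in [((381,107),.028),((336,36),.028),((330,205),.028)]: print(q,np.round(J.T@(pix2plane(p,*q,z)[:2]-c),4))
E
echo '[{"dy":0.16,"dz":-0.04,"finger_gap":0},{"dy":0.12,"finger_gap":0},{"dy":0.08,"finger_gap":0},{"finger_gap":0}]' | python3 -m creep; python3 st.py
echo '[{"dy":0.06,"finger_gap":0},{"finger_gap":0}]' | python3 -m creep; python3 st.py;echo '[{"dy":0.04,"finger_gap":0},{"finger_gap":0}]' | python3 -m creep; python3 st.py
```

```text
(381, 107) [-0.0008  0.0774]
(336, 36) [-0.0267  0.114 ]
(330, 205) [-0.0272  0.022 ]
clock: 14.15
position: [0.4459, -0.0209, 0.0893]
ee_rot: [2.248, 2.193, 0.0]
force: [0.3, -0.0, 0.8]
width: 0.0
gripper_force: 0.0
14.15 jig xy [-0.0503  0.    ] z 0.0893 tool y vs jig y deg -90.04 tilt [ 0.0007 -0.0004] F [0.3 0. ] 0.8 0.00013032063298689154
clock: 14.35
position: [0.4482, -0.0209, 0.0892]
ee_rot: [2.249, 2.193, -0.0]
force: [0.9, -0.2, 0.5]
width: 0.002
gripper_force: 0.0
14.35 jig xy [-0.048   0.0001] z 0.0892 tool y vs jig y deg -90.06 tilt [ 0.0001 -0.0001] F [ 0.9 -0.2] 0.5 0.0022910163808083123
clock: 14.55
position: [0.4501, -0.0209, 0.0892]
ee_rot: [2.249, 2.193, 0.0]
force: [0.3, 0.1, 0.8]
width: 0.007
gripper_force: 0.0
14.55 jig xy [-0.0461  0.0001] z 0.0892 tool y vs jig y deg -90.07 tilt [ 0.0001 -0.    ] F [0.3 0.1] 0.8 0.00731181443107859
```

In the tool's units: 0.002 m is 0.04.

```bash
echo '[{"dy":0.04,"finger_gap":0},{"finger_gap":0}]' | python3 -m creep; python3 st.py;echo '[{"dy":0.04,"finger_gap":0},{"finger_gap":0}]' | python3 -m creep; python3 st.py;echo '[{"dy":0.04,"finger_gap":0},{"finger_gap":0}]' | python3 -m creep; python3 st.py
```

```text
clock: 14.75
position: [0.4522, -0.0209, 0.0892]
ee_rot: [2.249, 2.193, 0.0]
force: [0.1, 0.3, 0.8]
width: 0.004
gripper_force: 0.0
14.75 jig xy [-0.044   0.0001] z 0.0892 tool y vs jig y deg -90.06 tilt [ 0.0002 -0.    ] F [0.1 0.3] 0.8 0.004046607123639017
clock: 14.95
position: [0.4542, -0.021, 0.0893]
ee_rot: [2.249, 2.193, 0.0]
force: [0.6, -0.4, 0.0]
width: 0.004
gripper_force: 0.0
14.95 jig xy [-0.042   0.0001] z 0.0893 tool y vs jig y deg -90.06 tilt [ 0.0003 -0.    ] F [ 0.6 -0.4] 0.0 0.004400425876546601
clock: 15.15
position: [0.4562, -0.0211, 0.0892]
ee_rot: [2.249, 2.193, 0.0]
force: [-0.6, -0.3, -0.7]
width: 0.002
gripper_force: 0.0
15.15 jig xy [-0.04    0.0001] z 0.0892 tool y vs jig y deg -90.06 tilt [ 0.0002 -0.0001] F [-0.6 -0.3] -0.7 0.002085350917663517
```

In the tool's units: 0.002 m is 0.04.

```bash
echo '[{"dy":0.04,"finger_gap":0},{"finger_gap":0}]' | python3 -m creep; python3 st.py;echo '[{"dy":0.04,"finger_gap":0},{"finger_gap":0}]' | python3 -m creep; python3 st.py;echo '[{"dy":0.04,"finger_gap":0},{"finger_gap":0}]' | python3 -m creep; python3 st.py; python3 look.py w6
```

```text
clock: 15.35
position: [0.4582, -0.0211, 0.0893]
ee_rot: [2.249, 2.193, 0.0]
force: [-0.3, -0.0, 0.8]
width: 0.006
gripper_force: 0.0
15.35 jig xy [-0.038   0.0001] z 0.0893 tool y vs jig y deg -90.06 tilt [ 0.0002 -0.    ] F [-0.3 -0. ] 0.8 0.006341457971968291
clock: 15.55
position: [0.459, -0.0212, 0.089]
ee_rot: [-2.248, -2.192, 0.002]
force: [-5.1, 0.4, 2.2]
width: 0.002
gripper_force: 2.5
15.55 jig xy [-0.0372  0.    ] z 0.089 tool y vs jig y deg -90.08 tilt [-0.0019  0.0004] F [-5.1  0.3] 2.2 0.002085633601598867
clock: 15.75
position: [0.4594, -0.0212, 0.0888]
ee_rot: [-2.247, -2.19, 0.004]
force: [-10.7, 0.1, 8.3]
width: 0.005
gripper_force: 6.7
15.75 jig xy [-0.0368  0.    ] z 0.0888 tool y vs jig y deg -90.11 tilt [-0.0046  0.0011] F [-10.7  -0.2] 8.3 0.004831513525526818
297.3186396354542 254.5792193369621 190.23778675112163 [[-0.001, -0.96, -0.281, 0.075], [1.0, -0.001, 0.0, -0.0], [-0.001, -0.281, 0.96, -0.093], [0.0, 0.0, 0.0, 1.0]]
jig [(0.58, array([0.4778, 0.053 , 0.0361])), (0.48, array([0.48  , 0.0538, 0.1572]))]
blank [(0.88, array([0.4829, 0.0266, 0.0286]))]
blank_cross [(0.77, array([0.4827, 0.0269, 0.0275]))]
punch_tip [(0.57, array([0.4803, 0.0512, 0.1579])), (0.35, array([0.4794, 0.0534, 0.0395]))]
knob_top [(0.88, array([0.4801, 0.0534, 0.1538]))]
```

View pics/w6.png

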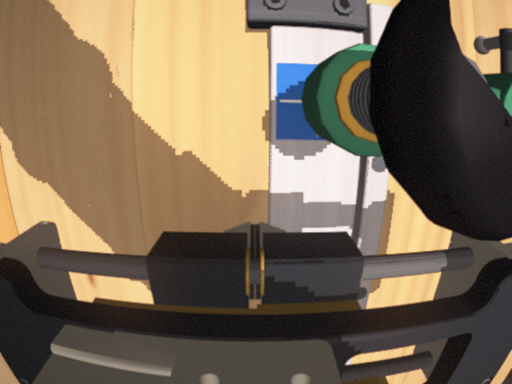

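The blank sits tight against the fence and stop: the force rose at once with no travel. The knob is close to the camera on the right, so I'll back off, lift and look at it from above.

In the tool's units: -0.045 m is -0.9, 0.02 m is 0.4.

```bash
echo '[{"dy":-0.2,"finger_gap":0},{"dy":-0.3,"finger_gap":0},{"dz":-0.9,"finger_gap":0},{"dz":-0.9,"finger_gap":0},{"dz":-0.9,"finger_gap":0},{"dz":-0.9,"finger_gap":0},{"dy":0.6,"dz":-0.6,"finger_gap":0},{"dx":0.4,"dy":0.5,"finger_gap":0},{"finger_gap":0},{"finger_gap":0}]' | python3 -m creep; python3 st.py; python3 look.py w7; python3 -c "
from h import *
for n in ('scene','top'):
    p=shot(n); print(n,find(p,'knob_top'),find(p,'punch_tip'))"
```

```text
clock: 17.05
position: [0.4925, -0.0018, 0.299]
ee_rot: [2.248, 2.194, 0.0]
force: [-0.5, -0.9, -0.2]
width: 0.007
gripper_force: 0.0
17.05 jig xy [-0.0042  0.0202] z 0.299 tool y vs jig y deg -90.03 tilt [ 0.0002 -0.0002] F [-0.5 -1. ] -0.2 0.0073140288179475545
297.3186396354542 254.5792193369621 190.23778675112163 [[-0.001, -0.96, -0.281, 0.075], [1.0, -0.001, 0.0, -0.0], [-0.001, -0.281, 0.96, -0.093], [0.0, 0.0, 0.0, 1.0]]
jig [(0.71, array([0.4984, 0.0605, 0.0173]))]
blank [(0.64, array([ 0.4884, -0.0037,  0.0273])), (0.24, array([0.4899, 0.059 , 0.1597]))]
blank_cross [(0.77, array([ 0.4929, -0.0039,  0.0311]))]
punch_tip [(0.73, array([0.4937, 0.0542, 0.1615]))]
knob_top [(0.7, array([0.4933, 0.0575, 0.1572]))]
scene [(0.53, array([0.4903, 0.0612, 0.1578]))] [(0.33, array([0.4946, 0.0649, 0.1549]))]
top [(0.4, array([0.4872, 0.0537, 0.161 ]))] [(0.49, array([0.4885, 0.0549, 0.1557])), (0.24, array([ 0.49  , -0.0068,  0.024 ]))]
```

View pics/w7.png

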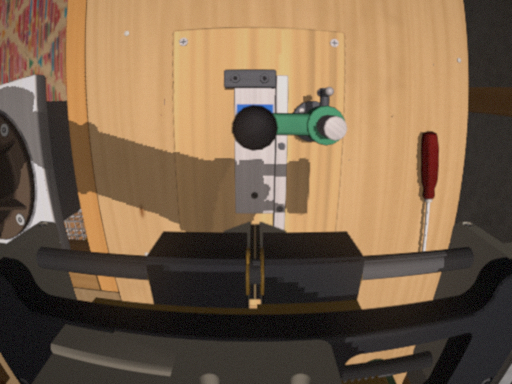

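The view shows the knob's disc centred at (255,128), with the blank against the fence (column 275) and the stop (row 87), and its hole at (255,195).

Run:
```python
from h import *
p=shot("wrist")
for z in (.145,.157): print(pix2plane(p,255,128,z))
g=cv2.GaussianBlur(p["image"],(3,3),0).max(2)
m=(g<50).astype(np.uint8)[95:160,225:285]
n,l,s,c=cv2.connectedComponentsWithStats(m);i=1+s[1:,4].argmax();print(s[i],c[i]+[225,95])
u,v=c[i]+[225,95]
print(pix2plane(p,u,v,.15),readout.observe()["position"])
```

```text
[0.49380895 0.05470413 0.145     ]
[0.49380943 0.05561057 0.157     ]
[   9   11   43   42 1190] [254.94789916 127.26218487]
[0.49378272 0.05568755 0.15      ] [ 0.49240912 -0.0019788   0.29921088]
```

In the tool's units: 0.03 m is 0.6, 0.0285 m is 0.57.

```bash
echo '[{"dx":0.6,"finger_gap":0},{"dx":0.57,"finger_gap":0},{"dz":0.6,"finger_gap":0},{"dz":0.5,"finger_gap":0},{"dz":0.2,"finger_gap":0},{"finger_gap":0}]' | python3 -m creep; python3 st.py
echo '[{"dz":0.06,"finger_gap":0},{"dz":0.06,"finger_gap":0}]' | python3 -m creep; python3 st.py
echo '[{"dz":0.06,"finger_gap":0},{"dz":0.06,"finger_gap":0}]' | python3 -m creep; python3 st.py
echo '[{"dz":0.06,"finger_gap":0}]' | python3 -m creep; python3 st.py
```

```text
clock: 18.3
position: [0.4934, 0.0563, 0.2335]
ee_rot: [-2.249, -2.192, 0.003]
force: [0.0, -0.2, -0.6]
width: 0.007
gripper_force: 0.0
18.3 jig xy [-0.0047  0.0783] z 0.2335 tool y vs jig y deg -90.11 tilt [-0.0019 -0.0008] F [ 0.  -0.2] -0.6 0.007388737132382866
clock: 18.5
position: [0.4947, 0.0563, 0.2291]
ee_rot: [2.249, 2.192, 0.003]
force: [-0.4, 1.0, 1.1]
width: 0.006
gripper_force: 0.0
18.5 jig xy [-0.0034  0.0783] z 0.2291 tool y vs jig y deg -90.09 tilt [0.0018 0.0005] F [-0.4  1. ] 1.1 0.005786841353485621
clock: 18.7
position: [0.4943, 0.0565, 0.2226]
ee_rot: [2.249, 2.193, 0.002]
force: [-0.1, 0.6, 2.7]
width: 0.007
gripper_force: 0.9
18.7 jig xy [-0.0037  0.0785] z 0.2226 tool y vs jig y deg -90.06 tilt [0.0012 0.0004] F [-0.1  0.6] 2.7 0.006575317623494336
clock: 18.8
position: [0.4943, 0.0565, 0.2194]
ee_rot: [2.249, 2.193, 0.001]
force: [0.2, 0.6, 1.7]
width: 0.006
gripper_force: 1.0
18.8 jig xy [-0.0038  0.0785] z 0.2194 tool y vs jig y deg -90.06 tilt [0.0009 0.0002] F [0.2 0.6] 1.7 0.005731099870169688
```

In the tool's units: 0.002 m is 0.04.

```bash
s(){ python3 st.py | cut -c1-400 | sed 's/tool.*F/F/'; }
echo '[{"dz":0.04,"finger_gap":0}]' | python3 -m creep >/dev/null; s
echo '[{"dz":0.04,"finger_gap":0}]' | python3 -m creep >/dev/null; s
echo '[{"dz":0.04,"finger_gap":0}]' | python3 -m creep >/dev/null; s
echo '[{"dz":0.04,"finger_gap":0}]' | python3 -m creep >/dev/null; s
```

```text
18.9 jig xy [-0.004   0.0785] z 0.2172 F [-0.2 -0.4] 1.6 0.00884456122946768
19.0 jig xy [-0.004   0.0785] z 0.2152 F [ 0.9 -0.1] 2.0 0.007353282343263315
19.1 jig xy [-0.004   0.0785] z 0.2132 F [ 0.2 -0.3] 3.8 0.008235815578389713
19.2 jig xy [-0.0037  0.0785] z 0.2114 F [ 0.8 -0.1] 8.1 0.004904329197303919
```

Pin contact is at z ≈ 0.214, so the snap is expected near 0.205.

In the tool's units: 0.002 m is 0.04.

```bash
s(){ python3 st.py | sed 's/tool.*F/F/'; }
echo '[{"dz":0.04,"finger_gap":0}]' | python3 -m creep >/dev/null; s
echo '[{"dz":0.04,"finger_gap":0}]' | python3 -m creep >/dev/null; s
echo '[{"dz":0.02,"finger_gap":0}]' | python3 -m creep >/dev/null; s
echo '[{"dz":0.02,"finger_gap":0}]' | python3 -m creep >/dev/null; s
echo '[{"dz":0.02,"finger_gap":0}]' | python3 -m creep >/dev/null; s
```

```text
19.3 jig xy [-0.0034  0.0784] z 0.2096 F [ 0.4 -0.5] 11.5 0.0068009392024948115
19.4 jig xy [-0.0031  0.0784] z 0.208 F [-0.5  0.7] 15.5 0.004079242782160539
19.5 jig xy [-0.003   0.0784] z 0.2071 F [0.3 1.2] 14.4 0.0014955544563830406
19.6 jig xy [-0.0028  0.0784] z 0.2063 F [0.3 1.3] 15.7 0.0080985538300059
19.7 jig xy [-0.0026  0.0784] z 0.2055 F [0.7 1.1] 17.9 0.007221220814399498
```

In the tool's units: 0.001 m is 0.02.

```bash
s(){ python3 st.py | sed 's/tool.*F/F/'; }
echo '[{"dz":0.02,"finger_gap":0}]' | python3 -m creep >/dev/null; s
echo '[{"dz":0.02,"finger_gap":0}]' | python3 -m creep >/dev/null; s
echo '[{"dz":0.02,"finger_gap":0}]' | python3 -m creep >/dev/null; s
```

```text
19.8 jig xy [-0.0024  0.0784] z 0.2046 F [0.2 1.2] 17.9 0.004618627418290675
19.9 jig xy [-0.0025  0.0783] z 0.2036 F [-1.  -0.2] 24.9 0.008010410807550718
20.0 jig xy [-0.0022  0.0783] z 0.2029 F [-0.9  0.2] 22.8 0.005402396871820382
```

Careful with the scale: shifts go in shares of 50 mm and turns go in shares of 2 pi rad. That gives: 0.0005 m is 0.01.

```bash
s(){ python3 st.py | sed 's/tool.*F/F/'; }
echo '[{"dz":0.01,"finger_gap":0}]' | python3 -m creep >/dev/null; s
echo '[{"dz":0.01,"finger_gap":0}]' | python3 -m creep >/dev/null; s
echo '[{"dz":0.02,"finger_gap":0}]' | python3 -m creep >/dev/null; s
```

```text
20.1 jig xy [-0.0021  0.0783] z 0.2025 F [-1.   0.4] 24.9 0.0024209912141582653
20.2 jig xy [-0.002   0.0783] z 0.2021 F [-1.   0.2] 26.2 0.006253593222923008
20.3 jig xy [-0.0024  0.0783] z 0.2008 F [ 0.4 -0.4] 16.7 0.0034510392691319714
```

In the tool's units: 0.001 m is 0.02.

```bash
s(){ python3 st.py | sed 's/tool.*F/F/'; }
echo '[{"dz":0.02,"finger_gap":0}]' | python3 -m creep >/dev/null; s
echo '[{"dz":0.02,"finger_gap":0}]' | python3 -m creep >/dev/null; s
```

```text
20.4 jig xy [-0.0018  0.0783] z 0.2002 F [-0.   0.2] 31.6 0.0035845300996572905
20.5 jig xy [-0.0011  0.0782] z 0.1998 F [-1.6  0.3] 37.8 0.005604494503590218
```

The spring snapped (26 → 16.7 N) and the end stop was reached, with stiffness rising to 38 N. I'll release straight up, then withdraw and look.

In the tool's units: -0.04 m is -0.8, -0.03 m is -0.6.

```bash
echo '[{"dz":-0.1,"finger_gap":0},{"dz":-0.1,"finger_gap":0},{"dz":-0.12,"finger_gap":0},{"dz":-0.2,"finger_gap":0},{"dz":-0.4,"finger_gap":0},{"dz":-0.8,"finger_gap":0},{"dx":-0.6,"dz":-0.4,"finger_gap":0},{"dx":-0.6,"finger_gap":0},{"finger_gap":0},{"finger_gap":0}]' | python3 -m creep; python3 st.py; python3 look.py w8; python3 -c "
import cv2
a=cv2.imread('pics/w8.png')[60:240,150:370];cv2.imwrite('pics/w8z.png',cv2.resize(a,None,fx=3,fy=3,interpolation=cv2.INTER_CUBIC))"
```

```text
clock: 21.5
position: [0.4919, -0.0037, 0.3033]
ee_rot: [-2.25, -2.191, -0.0]
force: [0.0, -0.1, -0.4]
width: 0.004
gripper_force: 0.0
21.5 jig xy [-0.0047  0.0183] z 0.3033 tool y vs jig y deg -90.16 tilt [-0.0006  0.0009] F [ 0.  -0.1] -0.4 0.004198971593194671
297.3186396354542 254.5792193369621 190.23778675112163 [[-0.001, -0.96, -0.281, 0.075], [1.0, -0.001, 0.0, -0.0], [-0.001, -0.281, 0.96, -0.093], [0.0, 0.0, 0.0, 1.0]]
jig [(0.92, array([0.5009, 0.0586, 0.021 ]))]
blank [(0.66, array([ 0.4889, -0.0063,  0.0307])), (0.37, array([0.501 , 0.0595, 0.0174]))]
blank_cross [(0.6, array([ 0.4887, -0.0057,  0.0291])), (0.33, array([0.4931, 0.0575, 0.1585]))]
punch_tip [(0.91, array([0.4926, 0.0544, 0.1594]))]
knob_top [(0.57, array([0.4928, 0.0543, 0.1623]))]
```

View pics/w8z.png

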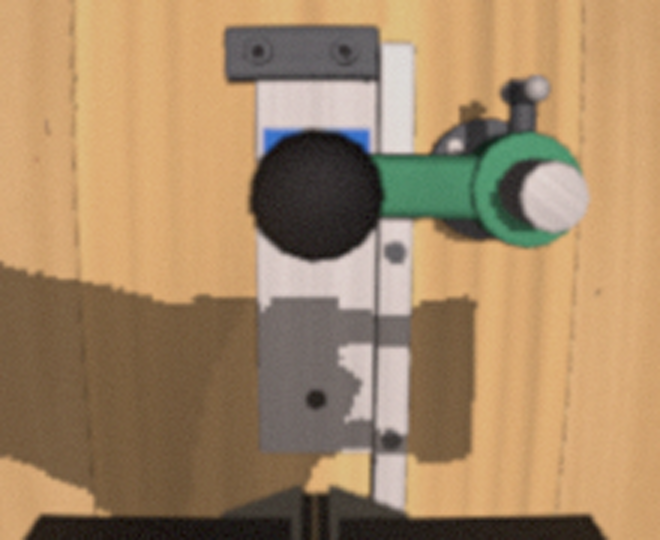

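The view shows the blank flush against the stop (row ~80) and the fence (column ~376), with the knob back up at (317,195).

```bash
python3 -c "
from cell import workorder
print(workorder.sign_off())"
```

```text
the job is handed in; nothing more can be done
None
```

The blank is home against the fence and end stop. The punch was pressed once until the spring snapped (force fell from 26 to 17 N), the knob is back up, and the job is handed in; the knob hid the cross in the last picture, so I didn't see the punch mark itself.

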